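# Load the wax reclaimer and start it with its loose knob

### The job

Sweep the three violet wax offcuts along the board into the reclaimer's sunken tray with the scraper, not with your fingers, then stand the scraper back upright on the bench and let go of it. Then pick up the loose black knob, turn it so that its flat matches the flat of the brass D-shaft, push it fully home onto the shaft, and keep pressing it so that the sprung shaft is pushed right in: finish while still holding it pressed. Leave everything else on the bench where it is.

Things in the scene. Friction and masses are not known exactly. Their poses are not given: they have to be found in the camera images.
- station: Fixed wax reclaimer 130 mm wide (x), 340 long (y). Origin at bench height below the centre of the edge between board and tray; z up. y -170 to 0: wooden board, top 36 mm above bench, lips 10 mm high along both sides, clear channel 114 mm wide, open at y = -170. y 0 to 80: sunken tray, inside 120 mm wide, floor 6 mm, side walls 46 mm above bench. y 80 to 170: grey deck, top at 50 mm, with the shaft.
- tray (a point): centre of the tray's inner floor; axes as the station's
- scrap1: violet wax offcut 22 x 16 x 14 mm lying loose on the board; origin at its centre
- scrap2: lighter violet wax offcut 20 x 18 x 12 mm lying loose on the board; origin at its centre
- scrap3: violet wax offcut 24 x 14 x 14 mm lying loose on the board; origin at its centre
- scraper_grip (a point): In the scraper's grip, 60 mm above its underside; z up. Scraper stands upright on the bench, about 150 g, same front and back: block 96 mm (x) by 24 mm (y), 28 mm high, straight edge down; centred on it a red upright grip 44 mm (x) by 20 mm (y), from 28 to 84 mm above the underside.
- scraper: the scraper itself, as above; origin at the centre of its underside
- knob_grip (a point): Middle of the finger bar of the loose black knob, on its axis, 31 mm above its underside; z up. Knob about 60 g, stands on its underside: round skirt 42 mm across, 17 mm high; on it the bar, 38 mm long (x), 14 mm wide (y), from 17 to 45 mm. A white line marks the bar's +x end: the flat of the D-bore underneath is on that side.
- knob: the knob itself, as above; origin at the centre of its underside
- knob_bore (a point): centre of the blind end of the knob's D-bore, on the axis, 13 mm above the underside: the bore is 14 mm across, its flat 4 mm from the axis on the +x side
- shaft_tip (a point): Top centre of the upright brass D-shaft in a black 48 mm disc (3 mm thick) on the deck; moves down with the shaft; z up. Shaft 12 mm across, flat 3 mm from the axis on its +x side, where the disc has a red mark; stands 24 mm above the deck, last 3 mm tapered, does not turn. Knob fits only with its white line towards the red mark (both x axes the same way).
- start_shaft (a joint): how far the shaft is pushed in: 0 = out (sprung), 0.006 m = fully in; the spring pushes back with 3 N at first and 9 N fully in, and there is a hard stop there
- wax_ring: bystander: small violet wax ring model lying on the bench, 25 mm across, 8 mm high; origin at the centre of its underside
- wax_ring2: bystander: violet wax ring model with a straight 32 mm stem along its +x, 27 mm across, 7 mm high; origin at the centre of the ring's underside
- handpiece: bystander: rotary handpiece lying along its x, 155 mm long, 20 mm thick, metal with red and blue bands and a dark green nose; origin under its middle
- wax_block: bystander: violet wax block 75 x 45 x 30 mm lying flat; origin at the centre of its underside
- bowl: bystander: dark round bowl of set white plaster, 120 mm across, 50 mm high; origin at the centre of its underside
- jar: bystander: amber jar with a black lid, 60 mm across, 80 mm high; origin at the centre of its underside
- mandrel: bystander: steel ring mandrel standing on a 56 mm round foot, 150 mm high; origin at the centre of its underside
Mind the look-alikes: they are no part of the job. There is more than one size of the scraper; the job needs the middle-sized.

How it is judged:
On the way, in this order (a step that is already met when the one before it is completed fails the run):
1. all three offcuts lie in the tray (x of scrap1 in the frame of station between -0.062 and 0.062 m and y of scrap1 in the frame of station between 0 and 0.082 m and z of each of scrap1, scrap2, scrap3 in the frame of station below 0.036 m and x of scrap2 in the frame of station between -0.062 and 0.062 m and y of scrap2 in the frame of station between 0 and 0.082 m and x of scrap3 in the frame of station between -0.062 and 0.062 m and y of scrap3 in the frame of station between 0 and 0.082 m), for 0.2 s.
2. the scraper stands upright on the bench, let go (height (world z) of scraper_grip between 0.052 and 0.068 m and angle between scraper_grip's own z axis and vertical below 0.2 rad and contact force between the arm and scraper below 0.2 N and linear speed of scraper below 0.03 m/s), for 0.2 s.
3. the knob is fully home on the shaft, flats matched (distance between knob_bore and shaft_tip below 0.003 m and angle between the x axis of knob_bore and the x axis of shaft_tip, either way round below 0.26 rad and angle between knob_bore's own z axis and vertical below 0.15 rad), for 0.1 s.
At the end, for the whole second after the job is handed in: Offcuts in the tray, below the board's top; scraper upright (0.2 rad) on the bench, still, untouched; knob on the shaft: bore end within 3 mm of the tip, x axes within 0.26 rad, upright within 0.15 rad; fingers on it (over 1 N), shaft pushed in over 3 mm of 6, through the last second (all of step 1 and all of step 2 and all of step 3 and value of joint start_shaft above 0.003 m and contact force between the fingers and knob above 1 N); the arm keeps its last pose, push and grip.
It fails at once if the fingers touch an offcut (contact force between the fingers and scrap1 above 0.3 N or contact force between the fingers and scrap2 above 0.3 N or contact force between the fingers and scrap3 above 0.3 N).
It fails at once if a bystander is moved by more than 25 mm (distance of any of wax_ring, wax_ring2, handpiece, wax_block, bowl, jar, mandrel from where it was at the start of the episode above 0.025 m).
It also fails if it takes over 64 s, if anything falls off the work surface, if the arm or the gripper's body presses on something with over 40 N, if the wrist force passes 120 N, or if a joint passes its speed limit or range.

### The arm

A 7-joint arm with a two-finger parallel gripper is mounted at the origin on the work surface. World frame = base frame: x ahead of the robot, y to its left, z up, the work surface at z = 0. Lengths are in m, angles in rad, forces in N, time in s.
With the tool pointing down it reaches from about 0.4 to 0.9 m from the base axis. Payload 5.6 kg.
Tool frame: the origin (TCP) lies midway between the tips of the shut fingers; the grasp point (between the pads) lies 19 mm behind it; z points along the fingers, y is the line along which they close (so a half turn about z gives the same grasp; the last joint's range is limited). The gripper opens to 92 mm and grips with 3 to 60 N. Pads are 20 mm wide; open, the fingers measure 128 mm over their backs; the gripper's body (75 mm by 189 mm) begins 69 mm behind the grasp point.
Start: joints at [1.166, 0.468, -0.012, 1.603, 0.006, 1.071, -0.056], TCP at [0.23, -0.608, 0.215] pointing down, gripper open.
Joint ranges: [-2.53, 2.53], [-0.31, 2.02], [-1.57, 1.55], [0.28, 2.44], [-1.29, 4.43], [0.15, 1.84], [-2.92, 2.92]. Speed limits (rad/s): [2.57, 2.57, 3.14, 3.14, 3.14, 3.14, 3.14].

### API

Orientations are given as a unit quaternion [x, y, z, w].
In Python, from rig import * gives the robot as it stands.
- The arm moves only by the tool apply_moves, never from a script. Its arguments are lists of equal length, an entry for each row: "delta_pos": the shift along the tool's x, y, z in m, a list of three; "twist": the turn, a rotation vector about the tool's x, y, z in degrees, a list of three. A call has 1 to 12 rows; each row is the pose to reach, as a shift and turn from the pose commanded when the call began, along the tool's axes at that moment; what a row does not reach only later rows make up. A row lasts 1/8 s, in which the tool goes at most 62.5 mm and 10.7 degrees, less where a joint would pass 70% of its speed; a pose out of reach is approached as far as the arm can. A call with a gripper value outside its range is refused whole. "hand" is the opening, from 0 (shut) to 1 (fully open), set as the call begins (left out, the last holds). The fingers move at their own pace and stop on an object; "force" is the grip in N (left out, the last holds). Time passes only in rows, so rows that repeat a pose let the fingers close. It gives the time, the measured TCP pose, the force, the opening and the grip force at its end, in the units of the state.
- sense(): the state, without advancing time (a new reading comes with each control period).
- read_camera(name): name is "scene" or "top" or "wrist"; returns the picture (420x560x3 uint8, red, green, blue); there is no depth.
- calibration(name): a dict with "camera_matrix" (3x3 intrinsics, pixels), "extrinsics" (4x4, takes a point from camera to world coordinates). Camera axes: x right, y up, looking along -z (the intrinsics and any distortion apply to the point x, -y, -z); pixel columns grow to the right and rows downward; lengths in m; the calibration is good to about 2 mm. A picture is of the moment at which its call begins: read the wrist's pose just before it. calibration takes no time and is no camera call; for the wrist camera it gives the pose at the moment of the call.
- close_job(): hands the job in; it is judged then, once.
The state is a dict: "time": time; "joint_pos": joint angles; "joint_velocities": joint speeds; "effort": joint torques, N m; "position": TCP position; "orientation": TCP orientation; "force": force on the tool from outside, world axes, zero at the start; "torque": the same for the moment, N m; "finger_gap": opening from 0.0 (shut) to 1.0 (fully open); "finger_force": force on a finger pad.
Only numpy, scipy, OpenCV 4.12 (cv2) and the standard library are available. Lean on these libraries where they do the work, as an engineer would, in place of code of your own. Each camera call takes 0.05 s, during which the arm holds its last target. There are 200 camera calls.

## Working session

There is one attempt and no reset: what is moved stays moved. The work goes in short steps, Python scripts to look and compute and a tool call to move; the robot and the scene stay as the last step left them, time stands still between calls to the robot, and variables do not carry over. Pictures are saved under pics/ and viewed, at most 10 in all, crops included, and the job is handed in when it is done.

Besides the shell and the picture viewer there is one more tool, called after "Emit:" as name(argument=value, ...) on one line, values as JSON. apply_moves: Moves the arm, as the interface text tells. Its arguments: {"type":"object","properties":{"delta_pos":{"type":"array","items":{"type":"array","items":{"type":"number"}}},"twist":{"type":"array","items":{"type":"array","items":{"type":"number"}}},"hand":{"type":"number"},"force":{"type":"number"}},"required":["delta_pos","twist"]}

```bash
mkdir -p pics; ls
python3 - <<'E'
from rig import *
import cv2,numpy as np
s=sense();print(s)
for n in ("scene","top"):
    cv2.imwrite(f"pics/{n}0.png",cv2.cvtColor(read_camera(n),cv2.COLOR_RGB2BGR))
    c=calibration(n);print(n,c)
E
```

```text
pics
{'time': 0.0, 'joint_pos': array([ 1.16595917,  0.46836708, -0.01157708,  1.60364475,  0.00600305,
        1.07138538, -0.05632509]), 'joint_velocities': array([-0.00096468, -0.00013111, -0.00114776,  0.00051982,  0.00077022,
       -0.00025525, -0.00176281]), 'effort': array([-2.47169119e-04, -5.20576751e+01, -1.25038350e-02, -2.43751734e+01,
       -5.65810211e-02,  1.72853091e-02,  1.38590935e-04]), 'position': array([ 0.22980372, -0.60738836,  0.21363815]), 'orientation': array([ 9.83688376e-01,  1.79878838e-01, -2.26724694e-04, -8.55721648e-04]), 'force': array([ 0.2905605 , -0.0172669 ,  0.12038896]), 'torque': array([ 0.02825796, -0.02112823, -0.01302343]), 'finger_force': 0.0, 'finger_gap': 0.9992844035822012}
scene {'camera_matrix': array([[384.51760076,   0.        , 281.54467459],
       [  0.        , 384.51760076, 209.04852228],
       [  0.        ,   0.        ,   1.        ]]), 'extrinsics': array([[-0.88900953, -0.30288407,  0.34339961,  0.84951074],
       [ 0.45783358, -0.57635676,  0.67690567,  0.58681513],
       [-0.00710326,  0.75899547,  0.65105716,  0.63926517],
       [ 0.        ,  0.        ,  0.        ,  1.        ]])}
top {'camera_matrix': array([[428.72166154,   0.        , 274.83716846],
       [  0.        , 428.72166154, 210.42855878],
       [  0.        ,   0.        ,   1.        ]]), 'extrinsics': array([[ 0.02867079,  0.98963945, -0.14068313,  0.40249394],
       [-0.99952669,  0.02681338, -0.01508094, -0.00950147],
       [-0.01115251,  0.14104893,  0.98993981,  1.11938496],
       [ 0.        ,  0.        ,  0.        ,  1.        ]])}
```

View pics/top0.png

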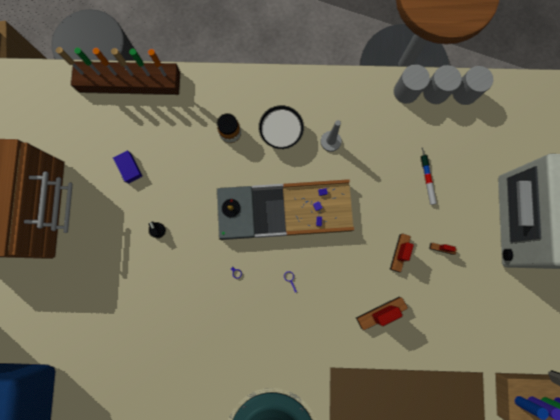

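View pics/scene0.png

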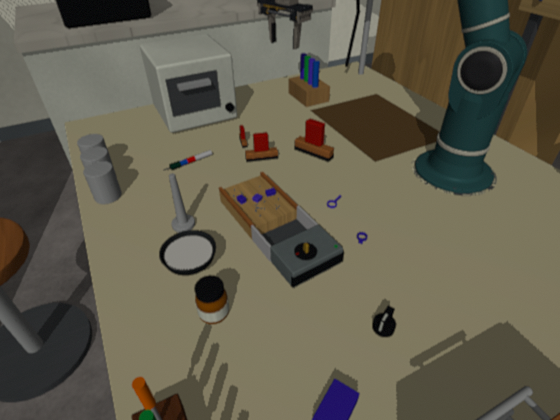

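```bash
cat > h.py <<'E'
from rig import *
import cv2,numpy as np
def ray(c,u,v,z):
    "pixel -> world point on plane z"
    K=np.array(c["camera_matrix"]);E=np.array(c["extrinsics"])
    d=np.linalg.inv(K)@[u,v,1.];d=E[:3,:3]@(d*[1,-1,-1]);o=E[:3,3]
    return o+d*(z-o[2])/d[2]
def proj(c,p):
    K=np.array(c["camera_matrix"]);E=np.array(c["extrinsics"])
    q=(E[:3,:3].T@(np.array(p)-E[:3,3]))*[1,-1,-1]
    q=K@q;return q[:2]/q[2]
def blobs(m,amin=8):
    n,l,s,ce=cv2.connectedComponentsWithStats(m.astype(np.uint8))
    return [(s[i],ce[i],cv2.minAreaRect(np.argwhere(l==i)[:,::-1].astype(np.float32))) for i in range(1,n) if s[i][4]>=amin]
def hsv(im): return [a.astype(int) for a in cv2.split(cv2.cvtColor(im,cv2.COLOR_RGB2HSV))]
E
python3 - <<'E'
from h import *
im=cv2.imread("pics/top0.png")
z=lambda x0,x1,y0,y1,k:cv2.resize(im[y0:y1,x0:x1],None,fx=k,fy=k,interpolation=cv2.INTER_CUBIC)
W=np.zeros((600,750,3),np.uint8)
W[:250,:400]=z(380,460,225,275,5);W[:240,410:690]=z(140,175,215,245,8);W[250:]=z(210,360,175,245,5)
cv2.imwrite("pics/crop1.png",W)
rgb=im[:,:,::-1];H,S,V=hsv(np.ascontiguousarray(rgb));c=calibration("top")
print("red")
for s,ce,r in blobs(((H<6)|(H>174))&(S>180)&(V>90)): print(s,ce.round(1),np.round(r[0],1),np.round(r[1],1),round(r[2]),ray(c,*ce,.084).round(4))
print("violet")
for s,ce,r in blobs((H>115)&(H<150)&(S>110)&(V>50)): print(s,ce.round(1),np.round(r[1],1),round(r[2]),ray(c,*ce,.043).round(4),ray(c,*ce,.008).round(4))
E
```

```text
red
[425 174   7   9  44] [428.  178.1] [427.9 178. ] [7.3 5.6] 76 [ 0.64   -0.3674  0.084 ]
[402 243  11  17 129] [407.1 250.9] [407.  250.9] [ 7.8 16.2] 14 [ 0.4603 -0.3137  0.084 ]
[444 245  11   6  43] [449.1 247.4] [449.  247.4] [10.9  3.6] 14 [ 0.4714 -0.4143  0.084 ]
[378 307  24  19 237] [389.5 315.8] [389.7 315.9] [10.3 22.8] 63 [ 0.3069 -0.2703  0.084 ]
violet
[114 151  28  32 504] [127.2 166.6] [29.1 17.4] 63 [0.6594 0.3916 0.043 ] [0.6678 0.4046 0.008 ]
[319 189   8   6  46] [322.3 191.5] [5. 7.] 90 [ 0.6075 -0.1128  0.043 ] [ 0.6141 -0.1161  0.008 ]
[314 202   8   8  50] [317.2 205.7] [7. 7.] 90 [ 0.5705 -0.1001  0.043 ] [ 0.576  -0.1031  0.008 ]
[316 217   6   9  45] [318.9 221. ] [8. 5.] 90 [ 0.5316 -0.105   0.043 ] [ 0.5358 -0.1082  0.008 ]
[232 268   4   4  11] [233.3 269.4] [3. 3.] 90 [0.4045 0.1061 0.043 ] [0.4045 0.1099 0.008 ]
[290 280   4   7   8] [291.6 282.8] [6.3 1.3] 68 [ 0.3758 -0.0398  0.043 ] [ 0.3749 -0.0408  0.008 ]
[528 397  32  23 243] [547.  407.8] [36.7 10.7] 27 [ 0.1017 -0.6498  0.043 ] [ 0.0919 -0.6707  0.008 ]
[555 398   5   4  16] [557.3 399.2] [3. 4.] 90 [ 0.1219 -0.6753  0.043 ] [ 0.1128 -0.697   0.008 ]
```

View pics/crop1.png

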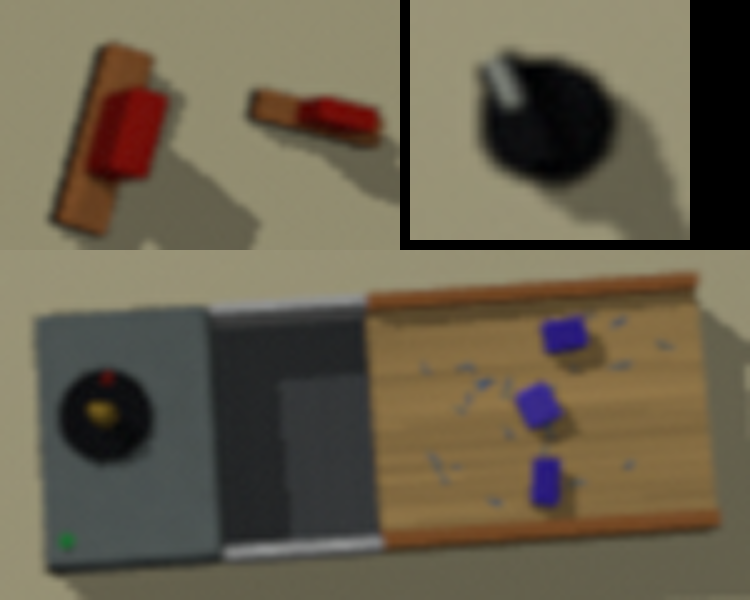

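The three scraper-like things in the top view are the big one at (382,314), the middle one at (402,253) and the small one at (443,248). In the crop, the middle one's block is about 37 px, or 94 mm, which matches 96 mm, so that is the one to use. The knob is at (157,230) with its white line pointing up-left. The shaft's red mark is at (231,201), above the disc centre, and the offcuts are at (322,191), (317,206) and (319,221).

```bash
cat >> h.py <<'E'
from scipy.spatial.transform import Rotation as R
def go(p,yaw,s=None):
    "shift/twist in tool axes to reach TCP p, tool z down, tool y at world yaw (deg)"
    s=s or sense();q=R.from_quat(s["orientation"])
    a=np.radians(yaw);y=np.array([np.cos(a),np.sin(a),0]);z=np.array([0,0,-1.]);x=np.cross(y,z)
    T=R.from_matrix(np.c_[x,y,z])
    ty=q.as_matrix()[:,1]
    print("at",np.round(s["position"],4),"yaw",round(np.degrees(np.arctan2(ty[1],ty[0])),1),"-> dpos",(q.inv().apply(np.array(p)-s["position"])*1e3).round(1),"mm twist",np.degrees((q.inv()*T).as_rotvec()).round(1))
E
cat > st.py <<'E'
from h import *
c=calibration("top")
B=lambda x,y:(210+(x+.5)/5-.5,175+(y-250+.5)/5-.5)
A=lambda x,y:(380+(x+.5)/5-.5,225+(y+.5)/5-.5)
C=lambda x,y:(140+(x-410+.5)/8-.5,215+(y+.5)/8-.5)
m=[((35,317),.065,.17,.05),((50,570),-.065,.17,.05),((205,310),.065,.08,.05),((222,555),-.065,.08,.05),((697,275),.065,-.17,.046),((718,523),-.065,-.17,.046)]
P=np.array([ray(c,*B(*a),z)[:2] for a,x,y,z in m]);Q=np.array([[x,y] for a,x,y,z in m])
U,_,Vt=np.linalg.svd((Q-Q.mean(0)).T@(P-P.mean(0)));Rm=(U@Vt).T
t=P.mean(0)-Rm@Q.mean(0);yaw=np.degrees(np.arctan2(Rm[1,0],Rm[0,0]))
print("station",t.round(4),"yaw",round(yaw,1),"resid mm",((Q@Rm.T+t-P)*1e3).round(1).tolist())
for n,p in dict(a=(565,335),b=(539,405),d=(546,482)).items(): print(n,((ray(c,*B(*p),.044)[:2]-t)@Rm).round(4))
sh=ray(c,*B(106,416),.053);rm=ray(c,*B(107,378),.053);tip=ray(c,*B(100,411),.074);print("disc",sh.round(4),((sh[:2]-t)@Rm).round(4),"tip",tip.round(4),"mark yaw",np.degrees(np.arctan2(*(rm-sh)[1::-1])).round(1))
k=[ray(c,*A(*p),.028)[:2] for p in((108,45),(153,58),(108,235),(58,220))]
print("scraper corners",np.round(k,4).tolist(),"ctr",np.mean(k,0).round(4),"len",[np.linalg.norm(k[1]-k[2]).round(4),np.linalg.norm(k[0]-k[3]).round(4)],"yaw",np.degrees(np.arctan2(*((k[0]+k[1]-k[2]-k[3])[::-1]))).round(1))
g0,g1=ray(c,*C(502,70),.045),ray(c,*C(512,105),.045)
kc=ray(c,*C(546,122),.03);print("knob",kc.round(4),"line ends",g0.round(4),g1.round(4),np.degrees(np.arctan2(*(g0-g1)[1::-1])).round(1))
E
python3 st.py
```

```text
station [ 0.5598 -0.0173] yaw 5.6 resid mm [[0.0, 1.7], [-1.0, 2.8], [2.8, -1.5], [-2.1, -1.0], [1.5, -0.2], [-1.2, -1.8]]
a [ 0.0377 -0.1002]
b [ 0.0026 -0.084 ]
d [-0.0368 -0.0843]
disc [0.5577 0.1178 0.053 ] [0.011  0.1346] tip [0.5571 0.1183 0.074 ] mark yaw 1.0
scraper corners [[0.5068, -0.3159], [0.5008, -0.3386], [0.411, -0.3147], [0.4178, -0.2897]] ctr [ 0.4591 -0.3147] len [np.float64(0.0929), np.float64(0.0928)] yaw -15.7
knob [0.499  0.3081 0.03  ] line ends [0.5138 0.3188 0.045 ] [0.5028 0.3149 0.045 ] 19.7
```

```bash
python3 -c "
from h import *
go([.459,-.315,.20],-105.7)"
```

```text
at [ 0.2298 -0.6074  0.2137] yaw -69.3 -> dpos [ 317.8 -192.4   14. ] mm twist [-0.1  0.  36.4]
```

Emit:
apply_moves(delta_pos=[[0.318, -0.192, 0.014], [0.318, -0.192, 0.014], [0.318, -0.192, 0.014], [0.318, -0.192, 0.014], [0.318, -0.192, 0.014], [0.318, -0.192, 0.014], [0.318, -0.192, 0.014], [0.318, -0.192, 0.014], [0.318, -0.192, 0.014]], twist=[[0, 0, 36.4], [0, 0, 36.4], [0, 0, 36.4], [0, 0, 36.4], [0, 0, 36.4], [0, 0, 36.4], [0, 0, 36.4], [0, 0, 36.4], [0, 0, 36.4]])

```text
time: 1.23
position: [0.4583, -0.3174, 0.2005]
orientation: [0.99, -0.138, -0.0, 0.0]
force: [0.5, -0.8, 1.0]
finger_gap: 1.0
finger_force: 0.0
```

Run:
```python
from h import *
c=calibration("wrist");im=read_camera("wrist");cv2.imwrite("pics/w1.png",im[:,:,::-1])
print(sense()["time"],c["camera_matrix"].round(1).tolist(),c["extrinsics"].round(3).tolist())
H,S,V=hsv(im)
for s,ce,r in blobs(((H<6)|(H>174))&(S>150)&(V>60),200): print(s,ce.round(1),np.round(r[1],1),round(r[2],1),ray(c,*r[0],.084).round(4),[ray(c,*p,.084)[:2].round(4).tolist() for p in cv2.boxPoints(r)])
go([.459,-.315,.20],-105.7)
```

```text
1.275 [[328.5, 0.0, 277.7], [0.0, 328.5, 205.0], [0.0, 0.0, 1.0]] [[-0.273, 0.934, 0.23, 0.522], [-0.962, -0.265, -0.064, -0.335], [0.001, -0.239, 0.971, 0.371], [0.0, 0.0, 0.0, 1.0]]
[360 140  39  16 530] [379.  147.3] [14.8 38.3] 86.8 [ 0.4796 -0.4141  0.084 ] [[0.4894, -0.399], [0.4822, -0.431], [0.4697, -0.4293], [0.4769, -0.397]]
[ 265  169   21   54 1076] [275.  195.4] [53. 20.] 90.0 [ 0.4633 -0.3161  0.084 ] [[0.4885, -0.3142], [0.4837, -0.3311], [0.437, -0.3181], [0.442, -0.3005]]
[ 241  337   55   43 1760] [265.6 357.2] [42. 54.] 90.0 [ 0.3028 -0.2629  0.084 ] [[0.3336, -0.2438], [0.3188, -0.2956], [0.2709, -0.2827], [0.2861, -0.229]]
at [ 0.4584 -0.3174  0.2005] yaw -105.8 -> dpos [-0.  -2.5  0.5] mm twist [ 0.   0.  -0.1]
```

View pics/w1.png

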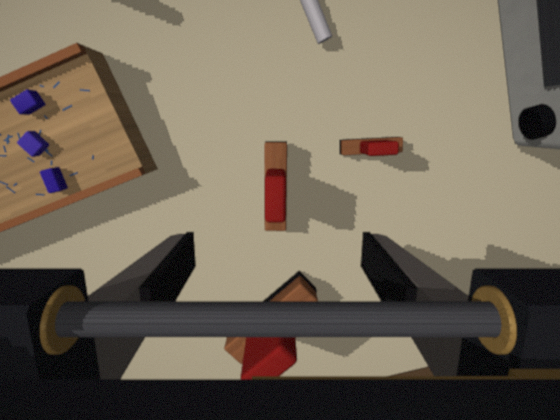

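Wrist view: the middle scraper is upright at about (275,187) and aligned with the tool. The fingers have room: the small scraper starts at (340,147) and the big one is below. I'll descend and grip.

Emit:
apply_moves(delta_pos=[[0.001, -0.003, 0.06], [0.001, -0.003, 0.12], [0.001, -0.003, 0.15], [0.001, -0.003, 0.1595], [0.001, -0.003, 0.1595], [0.001, -0.003, 0.1595]], twist=[[0, 0, 0], [0, 0, 0], [0, 0, 0], [0, 0, 0], [0, 0, 0], [0, 0, 0]], hand=0.6)

```text
time: 2.02
position: [0.4622, -0.3142, 0.0426]
orientation: [0.991, -0.137, 0.001, 0.001]
force: [0.3, -0.3, 0.5]
finger_gap: 0.6
finger_force: 0.0
```

Emit:
apply_moves(delta_pos=[[0, 0, 0], [0, 0, 0], [0, 0, 0], [0, 0, 0], [0, 0, 0], [0, 0, 0]], twist=[[0, 0, 0], [0, 0, 0], [0, 0, 0], [0, 0, 0], [0, 0, 0], [0, 0, 0]], hand=0.0, force=30)

```text
time: 2.78
position: [0.4614, -0.3134, 0.0413]
orientation: [0.991, -0.136, 0.0, 0.0]
force: [-0.2, -0.6, 3.1]
finger_gap: 0.216
finger_force: 30.0
```

```bash
python3 -c "
from h import *
go([.5744,-.1666,.135],-84.4)"
```

```text
at [ 0.4614 -0.3134  0.0413] yaw -105.7 -> dpos [  69.2 -171.9  -93.7] mm twist [  0.   -0.  -21.3]
```

Emit:
apply_moves(delta_pos=[[0, 0, -0.05], [0, 0, -0.094], [0.02, -0.05, -0.094], [0.04, -0.1, -0.094], [0.06, -0.15, -0.094], [0.0692, -0.1719, -0.0937], [0.0692, -0.1719, -0.0937], [0.0692, -0.1719, -0.0937], [0.0692, -0.1719, -0.0937]], twist=[[0, 0, 0], [0, 0, 0], [0, 0, -6], [0, 0, -12], [0, 0, -18], [0, 0, -21.3], [0, 0, -21.3], [0, 0, -21.3], [0, 0, -21.3]])

```text
time: 3.9
position: [0.5732, -0.1686, 0.1346]
orientation: [0.999, 0.047, -0.0, 0.0]
force: [-0.4, -0.3, -0.4]
finger_gap: 0.217
finger_force: 30.0
```

Run:
```python
from h import *
c=calibration("wrist");im=read_camera("wrist")
t=np.array([.5598,-.0173]);a=np.radians(5.6);Rm=np.array([[np.cos(a),-np.sin(a)],[np.sin(a),np.cos(a)]])
def w(x,y,z): return [*(t+Rm@[x,y]),z]
for n in("wrist","top"):
    c=calibration(n);im=np.ascontiguousarray(read_camera(n)[:,:,::-1])
    if n=="top":
        u0,v0,k=205,170,4.8; im=cv2.resize(im[170:250,205:365],None,fx=k,fy=k,interpolation=cv2.INTER_CUBIC)
    else: u0,v0,k=0,0,1
    for p in [(.065,.17,.05),(-.065,.17,.05),(.065,.08,.05),(-.065,.08,.05),(.065,-.17,.046),(-.065,-.17,.046),(.057,-.17,.036),(-.057,-.17,.036),(.057,0,.036),(-.057,0,.036)]:
        q=(proj(c,w(*p))+.5-[u0,v0])*k-.5
        cv2.drawMarker(im,tuple(int(round(e)) for e in q),(0,255,255),0,9,1)
    cv2.imwrite(f"pics/{n}2.png",im)
a=cv2.imread("pics/wrist2.png");b=cv2.imread("pics/top2.png")
cv2.imwrite("pics/both2.png",np.vstack([cv2.resize(a[:,:],(560*215//420+0,215)) if 0 else np.zeros((0,768,3),np.uint8),b]))
```

```text
(no output)
```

View pics/wrist2.png

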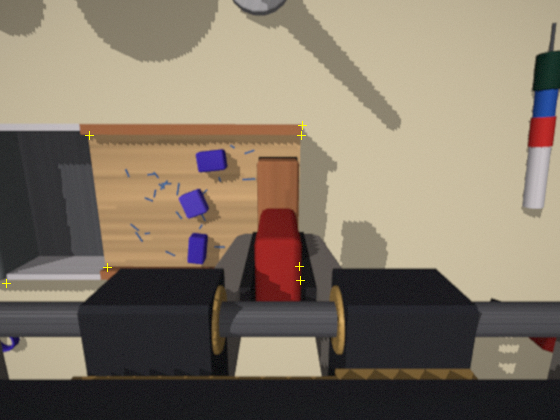

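The projected station corners land on the real edges (lip at row 125, board end at column 300, tray edge around (95–107)), so the fit is good and the blade is aligned. Lowering onto the board next.

Emit:
apply_moves(delta_pos=[[0.001, -0.002, 0.03], [0.001, -0.002, 0.05], [0.001, -0.002, 0.0555], [0.001, -0.002, 0.0555], [0.001, -0.002, 0.0555]], twist=[[0, 0, 0], [0, 0, 0], [0, 0, 0], [0, 0, 0], [0, 0, 0]])

```text
time: 4.68
position: [0.5758, -0.1646, 0.0802]
orientation: [0.999, 0.049, 0.001, 0.0]
force: [-0.7, 0.3, -1.4]
finger_gap: 0.212
finger_force: 30.0
```

Emit:
apply_moves(delta_pos=[[0, -0.012, 0], [0, -0.024, 0], [0, -0.036, 0], [0, -0.048, 0], [0, -0.06, 0], [0, -0.072, 0], [0, -0.084, 0], [0, -0.096, 0], [0, -0.108, 0], [0, -0.12, 0], [0, -0.132, 0]], twist=[[0, 0, 0], [0, 0, 0], [0, 0, 0], [0, 0, 0], [0, 0, 0], [0, 0, 0], [0, 0, 0], [0, 0, 0], [0, 0, 0], [0, 0, 0], [0, 0, 0]])

```text
time: 6.05
position: [0.5621, -0.0322, 0.0793]
orientation: [0.999, 0.049, 0.0, 0.0]
force: [-0.2, 0.6, -0.8]
finger_gap: 0.213
finger_force: 30.0
```

Emit:
apply_moves(delta_pos=[[0, -0.01, 0], [0, -0.02, 0], [0, -0.03, 0], [0, -0.04, 0], [0, -0.04, 0], [0, -0.04, 0]], twist=[[0, 0, 0], [0, 0, 0], [0, 0, 0], [0, 0, 0], [0, 0, 0], [0, 0, 0]])

```text
time: 6.8
position: [0.5583, 0.0065, 0.0792]
orientation: [0.999, 0.049, -0.0, 0.0]
force: [-0.2, 0.4, -1.6]
finger_gap: 0.212
finger_force: 30.0
```

Run:
```python
from h import *
im=np.ascontiguousarray(read_camera("top")[:,:,::-1]);w=read_camera("wrist")[:,:,::-1]
b=cv2.resize(im[170:250,205:365],None,fx=2.5,fy=2.5,interpolation=cv2.INTER_CUBIC)
cv2.imwrite("pics/p3.png",np.vstack([np.pad(b,((0,0),(0,160),(0,0))),cv2.resize(w,(560,400))]))
```

```text
(no output)
```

View pics/p3.png

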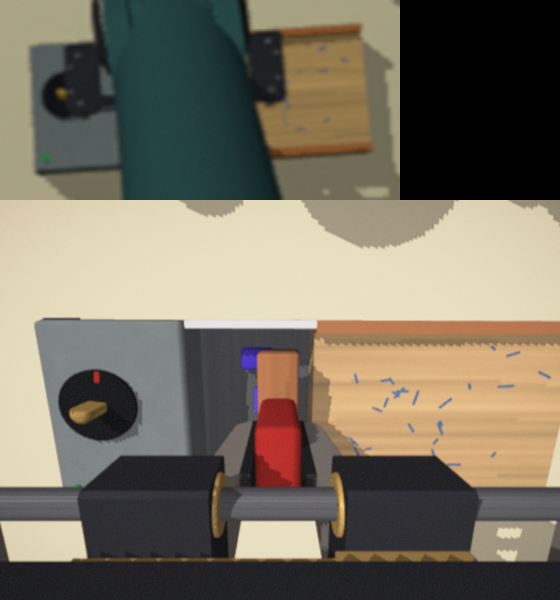

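Emit:
apply_moves(delta_pos=[[0, 0, -0.02], [0, 0, -0.06], [0, 0.05, -0.06], [0, 0.1, -0.06], [0, 0.15, -0.06], [0, 0.15, -0.06]], twist=[[0, 0, 0], [0, 0, 0], [0, 0, 0], [0, 0, 0], [0, 0, 0], [0, 0, 0]])

```text
time: 7.65
position: [0.5724, -0.1488, 0.1391]
orientation: [0.999, 0.045, -0.0, 0.001]
force: [-0.7, -0.3, -1.8]
finger_gap: 0.215
finger_force: 30.0
```

Run:
```python
from h import *
t=np.array([.5598,-.0173]);a=np.radians(5.6);Rm=np.array([[np.cos(a),-np.sin(a)],[np.sin(a),np.cos(a)]])
for n in("wrist","top"):
    c=calibration(n);im=read_camera(n);H,S,V=hsv(im);cv2.imwrite(f"pics/{n}4.png",im[:,:,::-1])
    for s,ce,r in blobs((H>112)&(H<150)&(S>110)&(V>35)):
        p=((ray(c,*ce,.014)[:2]-t)@Rm)
        if abs(p[0])<.09 and abs(p[1])<.17: print(n,s,p.round(4))
    if n=="wrist":
        for s,ce,r in blobs(((H<8)|(H>172))&(S>120)&(V>60),8): print("red",s[4],ce.round(1),ray(c,*ce,.053).round(4))
        
go([.4614,-.3134,.135],-105.7)
```

```text
wrist [ 69 149  34  20 583] [0.0381 0.0395]
wrist [ 85 182  27  23 551] [0.0062 0.0328]
wrist [113 225  15  28 329] [-0.0384  0.0183]
red 380 [552.7 132. ] [ 0.6517 -0.3528  0.053 ]
red 3995 [277.5 256.3] [ 0.5315 -0.152   0.053 ]
top [264 194  10   7  63] [0.0386 0.0381]
top [269 205   7   9  58] [0.0059 0.0314]
top [277 221   7  10  58] [-0.0379  0.0131]
at [ 0.5726 -0.143   0.139 ] yaw -84.5 -> dpos [-127.1  158.9    4. ] mm twist [-0.   0.  21.2]
```

All three offcuts are in the tray in both views (station y 38, 32 and 15 mm). Taking the scraper back to where it stood.

Emit:
apply_moves(delta_pos=[[-0.04, 0.045, 0.004], [-0.08, 0.09, 0.004], [-0.11, 0.135, 0.004], [-0.127, 0.159, 0.004], [-0.127, 0.159, 0.004], [-0.127, 0.159, 0.05], [-0.127, 0.159, 0.08], [-0.127, 0.159, 0.091], [-0.127, 0.159, 0.094], [-0.127, 0.159, 0.094], [-0.127, 0.159, 0.094]], twist=[[0, 0, 7], [0, 0, 14], [0, 0, 21.2], [0, 0, 21.2], [0, 0, 21.2], [0, 0, 21.2], [0, 0, 21.2], [0, 0, 21.2], [0, 0, 21.2], [0, 0, 21.2], [0, 0, 21.2]])

```text
time: 9.12
position: [0.463, -0.3134, 0.0464]
orientation: [0.991, -0.135, 0.001, 0.0]
force: [-0.6, -1.3, -2.0]
finger_gap: 0.211
finger_force: 30.0
```

Emit:
apply_moves(delta_pos=[[0, 0, 0.002], [0, 0, 0.004], [0, 0, 0.004], [0, 0, 0.004]], twist=[[0, 0, 0], [0, 0, 0], [0, 0, 0], [0, 0, 0]])

```text
time: 9.62
position: [0.4622, -0.3132, 0.0413]
orientation: [0.991, -0.136, 0.0, 0.0]
force: [0.2, 0.5, -1.0]
finger_gap: 0.219
finger_force: 30.0
```

Seated at the original height. Letting go and backing straight up.

Emit:
apply_moves(delta_pos=[[0, 0, 0.0003], [0, 0, 0.0003], [0, 0, 0.0003], [0, 0, 0.0003]], twist=[[0, 0, 0], [0, 0, 0], [0, 0, 0], [0, 0, 0]], hand=0.6)

```text
time: 10.12
position: [0.4622, -0.3131, 0.041]
orientation: [0.991, -0.135, 0.0, 0.0]
force: [-1.3, 0.7, -0.1]
finger_gap: 0.594
finger_force: 0.0
```

Emit:
apply_moves(delta_pos=[[0, 0, -0.01], [0, 0, -0.03], [0, 0, -0.07], [0, 0, -0.13], [0, 0, -0.16], [0, 0, -0.16], [0, 0, -0.16]], twist=[[0, 0, 0], [0, 0, 0], [0, 0, 0], [0, 0, 0], [0, 0, 0], [0, 0, 0], [0, 0, 0]])

```text
time: 11.0
position: [0.4617, -0.3127, 0.2005]
orientation: [0.991, -0.135, -0.0, -0.0]
force: [-0.3, 0.6, 0.1]
finger_gap: 0.602
finger_force: 0.0
```

Run:
```python
from h import *
c=calibration("wrist");im=read_camera("wrist");H,S,V=hsv(im)
for s,ce,r in blobs(((H<6)|(H>174))&(S>150)&(V>60),200): print(s,ray(c,*ce,.084).round(4))
go([.485,.295,.20],-70)
```

```text
[365 142  40  16 530] [ 0.4801 -0.4134  0.084 ]
[ 268  170   21   53 1071] [ 0.4651 -0.3136  0.084 ]
[ 247  337   54   39 1820] [ 0.3064 -0.2635  0.084 ]
at [ 0.4614 -0.3126  0.1999] yaw -105.6 -> dpos [-1.403e+02 -5.916e+02  5.000e-01] mm twist [ -0.1   0.1 -35.6]
```

Emit:
apply_moves(delta_pos=[[-0.013, -0.055, 0], [-0.027, -0.115, 0], [-0.041, -0.175, 0], [-0.055, -0.235, 0], [-0.068, -0.295, 0], [-0.082, -0.355, 0], [-0.1, -0.43, 0], [-0.1, -0.43, 0], [-0.1, -0.43, 0], [-0.1, -0.43, 0]], twist=[[0, 0, -7], [0, 0, -14], [0, 0, -21], [0, 0, -21], [0, 0, -21], [0, 0, -21], [0, 0, -21], [0, 0, -21], [0, 0, -21], [0, 0, -21]])

```text
time: 12.3
position: [0.4812, 0.1258, 0.2003]
orientation: [0.999, 0.046, -0.001, 0.001]
force: [-0.1, 0.4, -0.4]
finger_gap: 0.602
finger_force: 0.0
```

Run:
```python
from h import *
c=calibration("wrist");im=read_camera("wrist");cv2.imwrite("pics/w5.png",im[:,:,::-1]);H,S,V=hsv(im)
m=((H<8)|(H>172))&(S>120)&(V>60)
for s,ce,r in blobs(m,8): print("red",s,ce.round(1),ray(c,*ce,.053).round(4))
for s,ce,r in blobs((H>12)&(H<30)&(S>90)&(V>70),30): print("brass?",s,ce.round(1),ray(c,*ce,.074).round(4))
e=[proj(c,[.5577+.024*np.cos(a),.1178+.024*np.sin(a),.053]) for a in np.linspace(0,6.28,40)]
print("pred disc px",np.mean(e,0).round(0))
b=(V<45)
for s,ce,r in blobs(b,400): print("dark",s,ce.round(1),ray(c,*ce,.053).round(4))
go([.485,.295,.20],-70)
u,v=np.mean(e,0).astype(int)
cv2.imwrite("pics/sh5.png",cv2.resize(im[max(v-60,0):v+60,max(u-70,0):u+70,::-1],None,fx=5,fy=5,interpolation=cv2.INTER_CUBIC)); print(u,v)
```

```text
red [293  87   5  10  41] [295.   91.4] [0.5778 0.119  0.053 ]
brass? [442  51  38   2  40] [460.8  51. ] [ 0.6204 -0.0146  0.074 ]
brass? [  412    60   148   124 16459] [488.4 122.4] [ 0.5658 -0.0518  0.074 ]
brass? [286 108  14  11 123] [292.5 113.1] [0.5577 0.1202 0.074 ]
brass? [127 286  20  68 509] [134.2 319.9] [0.341  0.2599 0.074 ]
brass? [ 399  286   31   69 1058] [417. 320.] [ 0.3672 -0.0272  0.074 ]
brass? [ 161  369  399   11 1795] [436.8 374.4] [ 0.3045 -0.0609  0.074 ]
pred disc px [294. 113.]
dark [ 268   88   50   51 1816] [292.4 113.4] [0.5582 0.1194 0.053 ]
dark [  80  134   49   39 1383] [105.7 152. ] [0.5062 0.2938 0.053 ]
dark [ 190  233   38   69 1493] [210.7 273. ] [0.3896 0.1882 0.053 ]
dark [ 329  233   36   69 1452] [344.5 272.7] [0.4027 0.0483 0.053 ]
dark [    0   270   560   150 36590] [200.7 372.2] [0.2658 0.1942 0.053 ]
dark [  390   270   170   106 13170] [481.1 322.3] [ 0.3581 -0.1089  0.053 ]
at [0.4813 0.1257 0.2005] yaw -84.8 -> dpos [  19.1 -168.2    0.3] mm twist [  0.    0.1 -14.8]
294 113
```

View pics/sh5.png

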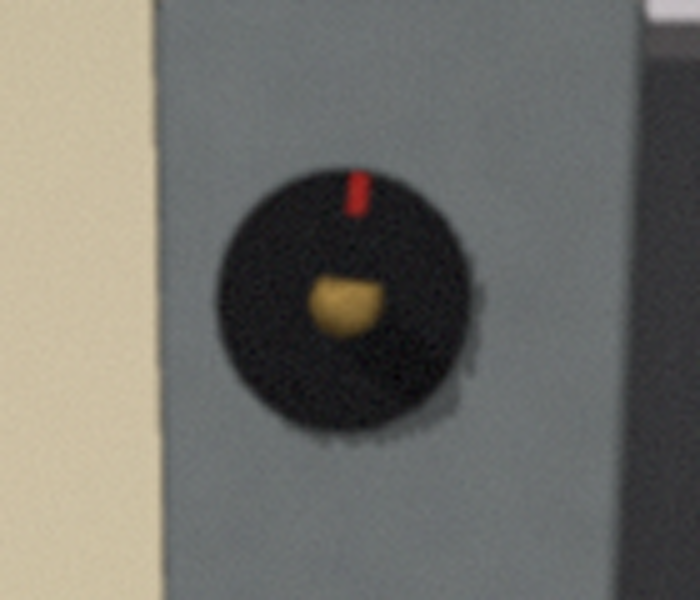

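The disc centre is at about (292.6,112.7) in the wrist frame and the red mark at (295,91), just right of straight up. So the shaft is at (0.558, 0.1195) with its x axis at about 0° world yaw. This agrees with the top view to 2 mm. On to the knob.

Emit:
apply_moves(delta_pos=[[0.006, -0.055, 0], [0.012, -0.11, 0], [0.019, -0.168, 0], [0.019, -0.168, 0], [0.019, -0.168, 0], [0.019, -0.168, 0]], twist=[[0, 0, -7], [0, 0, -14.8], [0, 0, -14.8], [0, 0, -14.8], [0, 0, -14.8], [0, 0, -14.8]])

```text
time: 13.1
position: [0.4851, 0.2945, 0.2008]
orientation: [0.985, 0.174, -0.0, 0.001]
force: [0.3, 0.2, 0.3]
finger_gap: 0.6
finger_force: 0.0
```

Run:
```python
from h import *
c=calibration("wrist");im=read_camera("wrist");H,S,V=hsv(im)
u,v=proj(c,[.499,.308,.03]).astype(int);print(u,v)
go([.499,.308,.20],-70)
x0,y0=max(u-70,0),max(v-60,0);w=im[y0:v+60,x0:u+70]
for s,ce,r in blobs((V<60),300): print("dark",s,ce.round(1),ray(c,*ce,.02).round(4))
h=np.zeros(V.shape,bool);h[y0:v+60,x0:u+70]=1
for s,ce,r in blobs((S<40)&(V>110)&h,15): print("white",s,ce.round(1),np.round(r[1],1),round(r[2],1),ray(c,*ce,.045).round(4))
print(x0,y0)
cv2.imwrite("pics/kn6.png",cv2.resize(w[:,:,::-1],None,fx=5,fy=5,interpolation=cv2.INTER_CUBIC))
```

```text
270 172
at [0.4851 0.2948 0.201 ] yaw -70.0 -> dpos [17.6 -7.6  1. ] mm twist [0.1 0.  0. ]
dark [   0    0   42  154 3895] [15.8 66.3] [0.5108 0.582  0.02  ]
dark [223   7  43  15 325] [244.8  14.3] [0.6334 0.3826 0.02  ]
dark [ 396  120   57  122 1673] [422.4 177.6] [0.5486 0.1513 0.02  ]
dark [ 247  148   38   41 1008] [266. 168.] [0.5005 0.3137 0.02  ]
dark [529 155  31  35 434] [547.5 166.7] [0.6053 0.0303 0.02  ]
dark [ 446  161   50   48 1651] [469.2 184.4] [0.5592 0.1002 0.02  ]
dark [    0   233   560   187 55843] [269. 354.] [0.2839 0.2327 0.02  ]
dark [ 317  233   94   73 1759] [347.8 276.4] [0.4139 0.1818 0.02  ]
white [261 146   6  23  98] [263.1 157.7] [22.1  4.8] 86.8 [0.5124 0.3201 0.045 ]
200 112
```

View pics/kn6.png

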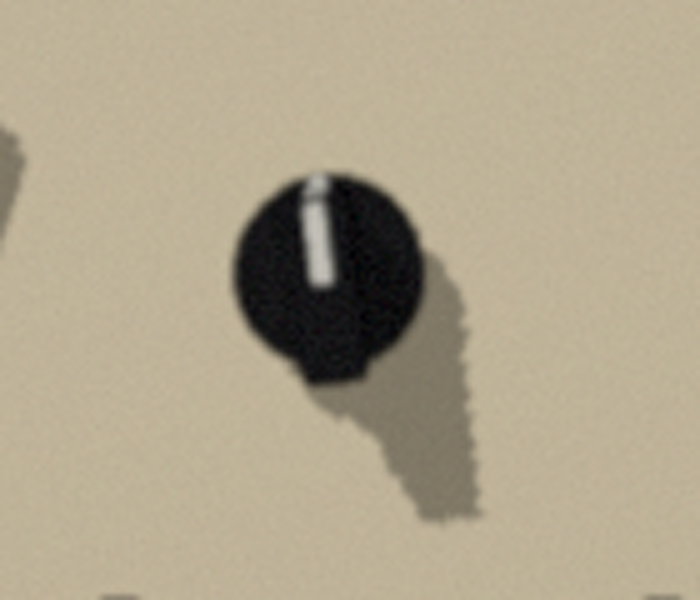

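Run:
```python
from h import *
c=calibration("wrist")
P=lambda x,y,z:ray(c,200+(x+.5)/5-.5,112+(y+.5)/5-.5,z)
print("skirt",P(329,267,.017).round(4))
a,b,e=P(314,203,.045),P(324,286,.045),P(336,382,.045)
print("line",a.round(4),b.round(4),"bar end",e.round(4),"bar len",np.linalg.norm(a-e).round(4),"mid",((a+e)/2).round(4))
for d in(a-b,a-e): print(np.degrees(np.arctan2(d[1],d[0])).round(1))
k=(P(329,267,.017)+(a+e)/2)/2
go([k[0],k[1],.10],-63);go([k[0],k[1],.012],-63)
```

```text
skirt [0.5029 0.3157 0.017 ]
line [0.5172 0.3229 0.045 ] [0.5024 0.3156 0.045 ] bar end [0.4849 0.3068 0.045 ] bar len 0.0361 mid [0.5011 0.3148 0.045 ]
26.4
26.5
at [0.4851 0.2948 0.201 ] yaw -70.0 -> dpos [ 22.9 -13.5 101. ] mm twist [ 0.1  0.  -7. ]
at [0.4851 0.2948 0.201 ] yaw -70.0 -> dpos [ 22.9 -13.6 189. ] mm twist [ 0.1  0.  -7. ]
```

Emit:
apply_moves(delta_pos=[[0.023, -0.0135, 0.05], [0.023, -0.0135, 0.11], [0.023, -0.0135, 0.15], [0.023, -0.0135, 0.17], [0.023, -0.0135, 0.179], [0.023, -0.0135, 0.179], [0.023, -0.0135, 0.179]], twist=[[0, 0, -6.5], [0, 0, -6.5], [0, 0, -6.5], [0, 0, -6.5], [0, 0, -6.5], [0, 0, -6.5], [0, 0, -6.5]])

```text
time: 14.02
position: [0.5023, 0.3183, 0.0236]
orientation: [0.973, 0.231, 0.001, -0.0]
force: [0.3, -0.5, 0.3]
finger_gap: 0.607
finger_force: 0.0
```

Emit:
apply_moves(delta_pos=[[0, 0, 0], [0, 0, 0], [0, 0, 0], [0, 0, 0], [0, 0, 0], [0, 0, 0], [0, 0, 0]], twist=[[0, 0, 0], [0, 0, 0], [0, 0, 0], [0, 0, 0], [0, 0, 0], [0, 0, 0], [0, 0, 0]], hand=0.0, force=40)

```text
time: 14.9
position: [0.5013, 0.3175, 0.022]
orientation: [0.973, 0.231, -0.0, 0.0]
force: [0.3, 0.5, 1.0]
finger_gap: 0.149
finger_force: 40.0
```

```bash
python3 -c "
from h import *
go([.558,.1195,.120],-90)"
```

```text
at [0.5013 0.3175 0.022 ] yaw -63.3 -> dpos [-38.4 202.3 -98. ] mm twist [ 0.   0.  26.7]
```

Emit:
apply_moves(delta_pos=[[0, 0, -0.04], [0, 0, -0.098], [-0.01, 0.05, -0.098], [-0.02, 0.105, -0.098], [-0.03, 0.155, -0.098], [-0.0384, 0.2023, -0.098], [-0.0384, 0.2023, -0.098], [-0.0384, 0.2023, -0.098], [-0.0384, 0.2023, -0.098]], twist=[[0, 0, 0], [0, 0, 0], [0, 0, 7], [0, 0, 14], [0, 0, 21], [0, 0, 26.7], [0, 0, 26.7], [0, 0, 26.7], [0, 0, 26.7]])

```text
time: 16.02
position: [0.5573, 0.1216, 0.1199]
orientation: [1.0, 0.002, -0.0, -0.0]
force: [1.4, 0.3, -1.2]
finger_gap: 0.147
finger_force: 40.0
```

Run:
```python
from h import *
s=sense();c=calibration("wrist");w=np.ascontiguousarray(read_camera("wrist")[:,:,::-1])
ca=calibration("scene");im=np.ascontiguousarray(read_camera("scene")[:,:,::-1])
p=s["position"];print(p)
def mk(I,c,q): cv2.drawMarker(I,tuple(int(round(e)) for e in proj(c,q)),(0,255,255),0,3,1)
u,v=proj(ca,[.558,.1195,.08]).astype(int)
a=cv2.resize(im[v-35:v+35,u-50:u+50],None,fx=4,fy=4,interpolation=cv2.INTER_CUBIC)
np.save("w7.npy",w)
U,Vv=proj(c,p).astype(int);print(U,Vv,u,v)
b=cv2.resize(w[40:290,180:380],None,fx=2,fy=2,interpolation=cv2.INTER_CUBIC)
W=np.zeros((500,800,3),np.uint8);W[:280,:400]=a;W[:,400:]=b
cv2.imwrite("pics/p7.png",W)
```

```text
[0.55733054 0.12159184 0.11987571]
278 247 305 241
```

View pics/p7.png

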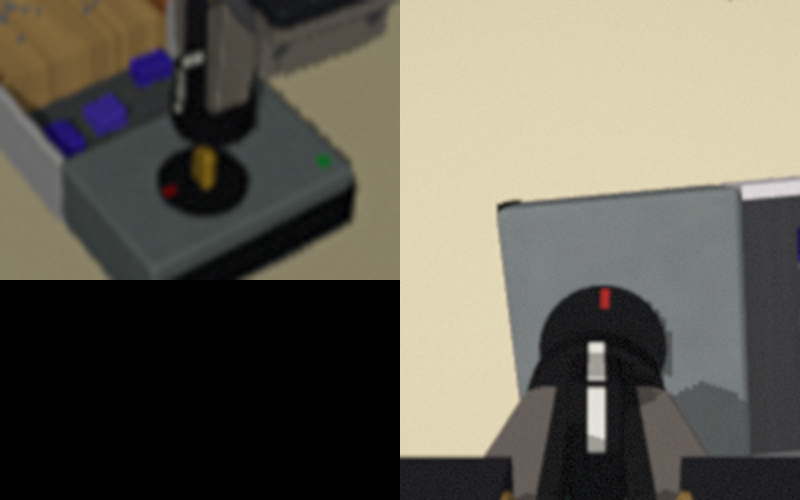

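The white line (crop 596) points at the red mark (605,298), and the shaft is about 3 mm to the right of the knob's axis. I'll shift over and lower to just above the tip, then step down while watching the force.

Emit:
apply_moves(delta_pos=[[0.001, 0.003, 0.01], [0.001, 0.003, 0.02], [0.001, 0.003, 0.022], [0.001, 0.003, 0.022], [0.001, 0.003, 0.022]], twist=[[0, 0, 0], [0, 0, 0], [0, 0, 0], [0, 0, 0], [0, 0, 0]])

```text
time: 16.75
position: [0.5591, 0.1168, 0.0981]
orientation: [1.0, 0.0, 0.0, -0.0]
force: [-0.7, 0.1, -0.6]
finger_gap: 0.148
finger_force: 40.0
```

Run:
```python
from h import *
s=sense();p=s["position"];print(p.round(4),s["force"].round(2))
c=calibration("scene");im=read_camera("scene");H,S,V=hsv(im)
# brass shaft centre column near disc, vs knob axis
u,v=proj(c,[.558,.1195,.06]);print(u,v)
m=(H>12)&(H<30)&(S>110)&(V>60);h=np.zeros_like(m);h[int(v)-15:int(v)+15,int(u)-12:int(u)+12]=1
for q,ce,r in blobs(m&h,5): print("brass",q,ce.round(2),r)
for q in([.5585,.1187,.062],[.5585,.1187,.074],[p[0],p[1],p[2]-.022]): print(proj(c,q).round(2))
np.set_printoptions(linewidth=250)
print(V[int(v)-16:int(v)+14,int(u)-16:int(u)+17])
```

```text
[0.5591 0.1168 0.0981] [-0.73  0.07 -0.63]
305.4413313295092 248.79337112396698
brass [304 249   5   4  15] [306.13 250.47] ((306.0, 250.5), (3.0, 4.0), 90.0)
[305.07 247.95]
[305.26 243.88]
[304.55 242.64]
[[ 49  50  47  48  49  47  45  51  77  66  32  10  11  11  18  44  62  74  89  80  75  77  77  77  78  75  58  65  84  86  83  81  74]
 [ 49  48  48  47  49  49  44  46  76  68  32  11  11  14  20  45  61  69  85  78  75  77  76  79  81  78  46  53  78  80  79  75  73]
 [ 49  48  48  47  49  47  41  41  75  68  31  10  11  11  18  44  63  67  82  77  75  75  77  79  82  81  42  40  62  73  76  75  73]
 [ 48  47  47  47  51  57  46  42  74  68  32  13  11  14  21  44  61  70  81  76  74  76  77  79  81  75  38  30  56  71  75  74  74]
 [ 47  48  51  58  65  71  54  42  73  66  32  12  13  10  20  46  63  71  79  77  75  77  77  78  76  57  25  32  59  72  74  75  75]
 [ 55  60  64  71  75  72  54  43  73  66  30   9  12  13  19  45  64  72  77  77  76  75  78  76  66  40  15  34  61  75  75  74  74]
 [ 67  72  74  74  75  71  51  52  91  73  32  12  10  11  19  45  65  74  75  74  
[... 2457 characters left out ...]
 70  75  73  75  74  74]
 [ 74  76  74  74  73  74  71  60  45  32  20  13  12  13  12  12  12  11  12  10   7  14  12  16  29  46  63  74  76  73  73  75  77]
 [ 74  72  73  74  74  74  74  71  65  54  45  29  20  14  13  12   8  10  14  12  12  18  25  37  54  65  73  74  74  75  74  78  80]
 [ 75  74  73  74  74  74  75  75  74  72  64  56  44  37  32  29  23  22  28  30  35  44  52  60  70  73  73  76  77  78  81  81  80]
 [ 73  74  74  73  73  75  75  75  74  75  73  71  66  61  56  55  55  55  54  56  61  65  72  73  75  76  77  81  82  81  80  76  74]
 [ 73  75  73  75  73  73  72  75  75  75  76  74  75  73  74  72  72  73  72  72  74  73  73  76  77  79  82  83  83  80  74  71  70]]
```

Emit:
apply_moves(delta_pos=[[0, -0.0016, 0], [0, -0.0016, 0], [0, -0.0016, 0.001], [0, -0.0016, 0.002], [0, -0.0016, 0.003], [0, -0.0016, 0.004], [0, -0.0016, 0.004], [0, -0.0016, 0.004]], twist=[[0, 0, 0], [0, 0, 0], [0, 0, 0], [0, 0, 0], [0, 0, 0], [0, 0, 0], [0, 0, 0], [0, 0, 0]])

```text
time: 17.8
position: [0.559, 0.1182, 0.094]
orientation: [1.0, 0.0, 0.0, 0.0]
force: [-1.2, 0.7, -0.3]
finger_gap: 0.148
finger_force: 40.0
```

Emit:
apply_moves(delta_pos=[[0, 0, 0.001], [0, 0, 0.002], [0, 0, 0.003], [0, 0, 0.004], [0, 0, 0.004], [0, 0, 0.004]], twist=[[0, 0, 0], [0, 0, 0], [0, 0, 0], [0, 0, 0], [0, 0, 0], [0, 0, 0]])

```text
time: 18.55
position: [0.559, 0.1183, 0.0899]
orientation: [1.0, 0.0, 0.0, -0.0]
force: [0.2, 0.5, -0.8]
finger_gap: 0.146
finger_force: 40.0
```

It entered with no force. Continuing to the bore end and beyond.

Emit:
apply_moves(delta_pos=[[0, 0, 0.002], [0, 0, 0.004], [0, 0, 0.006], [0, 0, 0.007], [0, 0, 0.007], [0, 0, 0.007]], twist=[[0, 0, 0], [0, 0, 0], [0, 0, 0], [0, 0, 0], [0, 0, 0], [0, 0, 0]])

```text
time: 19.3
position: [0.559, 0.1184, 0.083]
orientation: [1.0, 0.0, 0.0, -0.0]
force: [0.8, 1.8, -0.3]
finger_gap: 0.148
finger_force: 40.0
```

Emit:
apply_moves(delta_pos=[[0, 0, 0.001], [0, 0, 0.002], [0, 0, 0.003], [0, 0, 0.003], [0, 0, 0.003]], twist=[[0, 0, 0], [0, 0, 0], [0, 0, 0], [0, 0, 0], [0, 0, 0]])

```text
time: 19.92
position: [0.5591, 0.1184, 0.0802]
orientation: [1.0, 0.0, 0.0, -0.0]
force: [-0.6, 1.1, 4.9]
finger_gap: 0.151
finger_force: 40.0
```

Emit:
apply_moves(delta_pos=[[0, 0, 0.001], [0, 0, 0.002], [0, 0, 0.003], [0, 0, 0.004], [0, 0, 0.0045], [0, 0, 0.0045], [0, 0, 0.0045], [0, 0, 0.0045]], twist=[[0, 0, 0], [0, 0, 0], [0, 0, 0], [0, 0, 0], [0, 0, 0], [0, 0, 0], [0, 0, 0], [0, 0, 0]], force=50)

```text
time: 20.92
position: [0.5592, 0.1184, 0.0766]
orientation: [1.0, 0.0, 0.0, 0.0]
force: [-3.5, -0.1, 13.3]
finger_gap: 0.144
finger_force: 50.0
```

13.3 N exceeds the 9 N full-in spring force, so the shaft is on its stop. One last check picture before I hand in.

Run:
```python
from h import *
s=sense();print(s["time"],s["position"].round(4),s["force"].round(1),s["finger_force"])
im=read_camera("scene")[:,:,::-1]
cv2.imwrite("pics/f.png",np.vstack([cv2.resize(im[205:290,215:350],None,fx=4,fy=4,interpolation=cv2.INTER_CUBIC),np.pad(cv2.resize(im[110:170,225:345],None,fx=4,fy=4,interpolation=cv2.INTER_CUBIC),((0,0),(0,60),(0,0)))]))
```

```text
20.925 [0.5592 0.1184 0.0766] [-3.5 -0.1 13.3] 50.00473737716675
```

View pics/f.png

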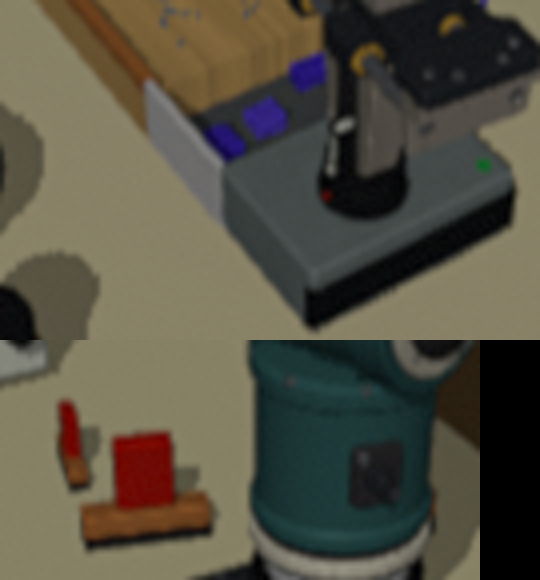

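The three offcuts are in the tray at (227,140), (265,117) and (308,72). The knob is seated on its disc at (362,190) with its line at the red mark, and the scraper stands upright at (145,500). Handing in.

```bash
python3 -c "
from rig import *
print(close_job())"
```

```text
the job is handed in; nothing more can be done
None
```

I handed the job in at about 21 s, and the hand-in returned no verdict: the three offcuts are in the tray, the scraper stands upright on the bench and released, and the knob is on the D-shaft with flats matched, still held pressed at about 13 N.

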